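Close and lock the stone-dust pot

ROBOT

A 6-joint arm with a two-finger parallel gripper is mounted at the origin on the work surface. World frame = base frame: x ahead of the robot, y to its left, z up, the work surface at z = 0. Lengths are in m, angles in rad, forces in N, time in s.
With the tool pointing down it reaches from about 0.25 to 0.725 m from the base axis. Payload 4 kg.
Tool frame: the origin (TCP) lies between the finger pads; the fingertips stand 11 mm ahead of it and the grasp point (between the pads) lies 8 mm behind it (bot.tip_extent is the distance from the TCP to the fingertips, in m); z points along the fingers, y is the line along which they close (so a half turn about z gives the same grasp; the last joint's range is limited). The gripper opens to 85 mm and grips with 20 to 120 N. Pads are 22 mm wide; open, the fingers measure 114 mm over their backs; the gripper's body (76 mm by 85 mm) begins 54 mm behind the grasp point. The pads swing forward as they close: fully open they stand 13 mm farther back than shut.
Start: joints at [-1.241, 0.241, 0.005, 1.335, 0, 1.571], TCP at [0.162, -0.473, 0.21] pointing down, gripper open.
Joint ranges: [-2.72, 2.72], [-1.05, 1.87], [-1.09, 1.28], [-1.99, 2.15], [-1.42, 1.44], [-3.14, 3.14]. Speed limits (rad/s): [2.79, 2.79, 3.14, 3.14, 3.14, 3.14].

INTERFACE

Orientations are given as a unit quaternion [x, y, z, w].
In Python, from workcell import bot gives the robot as it stands. The module is installed in compiled form; this text tells all that it offers.
- The arm moves only by the tool drive_tool, never from a script. Its argument "rows" is a list of rows, each an object of numbers: "dx", "dy", "dz": the shift along the tool's x, y, z in units of 50 mm (1.0 is 50 mm); "wx", "wy", "wz": the turn, a rotation vector about the tool's x, y, z in units of 5 degrees (1.0 is 5 degrees); "hand": the finger opening in mm, from 0 to 85.4. A call has 1 to 20 rows; each row is the pose to reach, as a shift and turn from the pose commanded when the call began, along the tool's axes at that moment; what a row does not reach only later rows make up. A row lasts 1/10 s, in which the tool goes at most 50 mm and 8.59 degrees, less where a joint would pass 70% of its speed; a pose out of reach is approached as far as the arm can. A call with a gripper value outside its range is refused whole. The fingers move at their own pace and stop on an object; the grip force is fixed at half the most. Time passes only in rows, so rows that repeat a pose let the fingers close. It gives the time, the measured TCP pose, the force, the opening and the grip force at its end, in the units of the state.
- bot.get_obs(): the state, without advancing time (a new reading comes with each control period).
- bot.camera(name): name is "side" or "top" or "wrist"; returns the picture (384x512x3 uint8, red, green, blue); there is no depth.
- bot.get_calibration(name): a dict with "vfov" (degrees; the focal length in pixels is half the picture's height over the tangent of half this angle, whatever the lens; pixels are square), "cx", "cy" (the principal point, pixels), "k1" (the pictures are not rectified: a ray, as slopes to the right and down, at radius r is drawn at 1 + k1 r^2 times it, then the intrinsics apply), "origin" and "rotation" of the camera in the world; the wrist camera has in their place "mount" (4x4, takes a point from camera to tool coordinates, whose origin is the TCP and whose axes are the flange's). Camera axes: x right, y up, looking along -z (the intrinsics and any distortion apply to the point x, -y, -z); pixel columns grow to the right and rows downward; lengths in m; the calibration is good to about 2 mm. A picture is of the moment at which its call begins: read the wrist's pose just before it. get_calibration takes no time and is no camera call.
- bot.job_done(): hands the job in; it is judged then, once.
Trained networks look in the newest picture that a camera, given by its name, has taken for a name from the list of things; names that differ only in an ending like _2 or _b are one class to them, and where a whole thing is asked for, a point or a joint stands for the part that bears it (a point fixed in the world has none). Each returns a list of dicts, best first, with "score" (0 to 1); they miss things now and then, are a little off and sometimes report something else, mostly with a low value. They report only what shows in the picture. A call takes as long as a camera call. They do not tell look-alikes from the thing itself.
- bot.look_for(camera, thing): "extent" ([centre column, centre row, width, height] in pixels, round what is visible of it).
- bot.outline_of(camera, thing): "region" (384x512 bool, what is visible of it) and "extent" ([centre column, centre row, width, height] in pixels, round what is visible of it).
The state is a dict: "clock": time; "joint_pos": joint angles; "joint_vel": joint speeds; "tau": joint torques, N m; "eef_pos": TCP position; "tool_rot": TCP orientation; "ft_force": force on the tool from outside, world axes, zero at the start; "ft_torque": the same for the moment, N m; "grip_width": finger opening in m; "grasp_force": force on a finger pad.
Only numpy, scipy, OpenCV 4.12 (cv2) and the standard library are available. Lean on these libraries where they do the work, as an engineer would, in place of code of your own. Each camera call takes 0.05 s, during which the arm holds its last target. There are 200 camera calls.

TASK

Put the blue lid down flat in its keyed seat on top of the dust pot, then lift the pot's collar by a yellow ear, turn it anticlockwise (seen from above) to the red catch and let it drop down into the catch's notch, so that the lid is locked. Leave the tools and other things on the bench where they are.

Things in the scene. Friction and masses are not known exactly. Their poses are not given: they have to be found in the camera images.
- pot: Grey round dust pot fixed to the bench, 116 mm across. Origin: on its axis at bench level; z up. Black hose stub towards its own -x, 43 mm up. Steel flange of radius 80 mm (top 76 mm up) carries a steel ridge (radius 70 to 81 mm, top 86.5 mm up) and the red catch. Pot, ridge and catch do not move.
- seat (a point): Centre of the lid's flat seat on the pot, 100 mm above the bench, inside an 8 mm high rim; axes as the pot's. The rim has two facing gaps, 49 mm wide, towards the pot's +x and -x; elsewhere its inside is 46 mm or more from the axis.
- lid: Loose blue lid, about 0.25 kg. Origin: centre of its underside; z up. 8 mm thick disc 86 mm across with two lobes along its own x (110 mm over both, 44 mm wide, white lines), which fit the gaps of the rim with 2.5 mm play each side, either way round. On top a black upright bar grip, 44 mm along x, 18 mm along y, 8 to 53 mm above the underside. Home: top level with the rim.
- collar (a joint): Collar angle (rad) about the pot's axis, anticlockwise from above; 0 = open, starts within 0.06 of it. Aluminium ring, outer radius 70 mm, with two yellow ears, a white tooth and two claws (reach in to 47 mm from the axis, tops 117 mm up) between which the lid passes when open. Turns only while lifted; about 3 N at an ear, a little more if the tooth drags along the ridge.
- collar_lift (a joint): Height of the collar above its lowest position (m, 0 to 0.008, end stop). A spring and its weight pull it down with about 10 N. 0: tooth in the open gap or in the catch's notch; 0.005: tooth lying on the ridge. Lift by about 0.007 to turn it clear of the ridge. Let go over a notch, it drops by itself.
- ear_a (a point): Grip point of one yellow ear: an upright radial plate, 10 mm thick along the direction of turning, 34 mm along the radius (66 to 100 mm from the axis), 100 to 145 mm above the bench when down. Point: mid-plate, 86 mm from the axis, 128 mm up when down, at 58 degrees from the pot's +x at collar 0. Moves with the collar.
- ear_b (a point): Grip point of the second yellow ear: same plate and heights, at 238 degrees from the pot's +x at collar 0.
- tooth (a point): Foot of the collar's white tooth, 76 mm from the axis, at -32 degrees from the pot's +x at collar 0; 12 mm wide. The red catch is clamped on the flange at an unmeasured place: its notch (white line, 5 mm play) is met at a collar angle somewhere between 1.0 and 1.26; an upright red stop 0.03 rad past mid-notch halts the tooth even when lifted. Locked: tooth dropped in that notch.
- chisel: Bystander: flat steel stone chisel lying on the bench, 170 mm long, 22 wide, 13 high. Origin: underside centre.
- mallet: Bystander: stone mason's club hammer lying on its side, 260 mm long, steel head 100 x 50 mm. Origin: underside centre.
- offcut: Bystander: pale grey stone offcut, 70 x 90 x 65 mm. Origin: underside centre.
- bottle: Bystander: white water bottle with a blue cap, 66 mm across, 170 high. Origin: underside centre.
- rubbing_block: Bystander: brick-red rubbing block, 90 x 55 x 30 mm. Origin: underside centre.
- jar: Bystander: glass jar with a green lid, 64 mm across, 85 high. Origin: underside centre.
- scrub_brush: Bystander: wooden scrubbing brush with orange bristles, 150 x 45 x 38 mm. Origin: underside centre.
Things that resemble listed ones, but are neither listed nor needed, are in the scene too. Of the things that look like the lid, take the one that is farthest to the robot's left at the start.

How it is judged:
By the outcome, as a careful person would: the job done as asked, in the order asked, and still so for the second after the job is handed in, with the robot touching nothing.
It also fails if it takes over 54 s, if anything falls off the work surface, if the arm or the gripper's body presses on something with over 40 N, if the wrist force passes 120 N, or if a joint passes its speed limit or range.

## Working session

There is one attempt and no reset: what is moved stays moved. The work goes in short steps, Python scripts to look and compute and a tool call to move; the robot and the scene stay as the last step left them, time stands still between calls to the robot, and variables do not carry over. Pictures are saved under pics/ and viewed, at most 10 in all, crops included, and the job is handed in when it is done.

Besides the shell and the picture viewer there is one more tool, called as name(argument=value, ...) on one line, values as JSON. drive_tool: Moves the arm, as the interface text tells. Its arguments: {"type":"object","properties":{"rows":{"type":"array","items":{"type":"object","properties":{"dx":{"type":"number"},"dy":{"type":"number"},"dz":{"type":"number"},"wx":{"type":"number"},"wy":{"type":"number"},"wz":{"type":"number"},"hand":{"type":"number"}}}}},"required":["rows"]}

```bash
mkdir -p pics
cat > h.py <<'E'
import numpy as np, cv2
from scipy.spatial.transform import Rotation as R
from workcell import bot
def cam(name,obs=None):
    c=bot.get_calibration(name); f=192/np.tan(np.radians(c['vfov'])/2)
    if 'mount' in c:
        o=obs or bot.get_obs(); T=np.eye(4);T[:3,:3]=R.from_quat(o['tool_rot']).as_matrix();T[:3,3]=o['eef_pos']
        M=T@np.array(c['mount']); O,Q=M[:3,3],M[:3,:3]
    else: O,Q=np.array(c['origin']),np.array(c['rotation'])
    if Q.shape!=(3,3): Q=R.from_quat(Q).as_matrix()
    return dict(f=f,cx=c['cx'],cy=c['cy'],k=c['k1'],O=O,Q=Q)
def ray(C,u,v):
    d=np.array([(u-C['cx'])/C['f'],(v-C['cy'])/C['f']]); s=d.copy()
    for _ in range(30): s=d/(1+C['k']*(s@s))
    r=C['Q']@np.array([s[0],-s[1],-1]); return r/np.linalg.norm(r)
def at_z(C,u,v,z):
    r=ray(C,u,v); return C['O']+r*(z-C['O'][2])/r[2]
def proj(C,P):
    p=(np.atleast_2d(P)-C['O'])@C['Q']; s=np.c_[p[:,0],-p[:,1]]/-p[:,2:]
    s=s*(1+C['k']*(s**2).sum(1,keepdims=True)); return s*C['f']+[C['cx'],C['cy']]
def shot(name,fn):
    o=bot.get_obs(); im=bot.camera(name); cv2.imwrite('pics/'+fn,im[:,:,::-1]); return im,cam(name,o)
E
python3 - <<'E'
from h import *
a,C=shot('top','top0.png'); b,D=shot('side','side0.png')
cv2.imwrite('pics/both0.png',cv2.resize(np.vstack([a,b])[:,:,::-1],(512,768)))
print(C,D)
for c in('top','side'):
  for t in('pot','lid','ear_a','collar','tooth'):
    print(c,t,[(round(x['score'],2),np.round(x['extent']).tolist()) for x in bot.look_for(c,t)][:4])
print(bot.get_obs())
E
```

```text
{'f': np.float64(499.4779981624111), 'cx': 263.07469588898743, 'cy': 185.39081873994508, 'k': 0.042929269627256274, 'O': array([ 0.40184246, -0.0107013 ,  1.49518612]), 'Q': array([[ 0.00791255,  0.99568624, -0.09244617],
       [-0.99994397,  0.00852859,  0.00627062],
       [ 0.00703201,  0.09239137,  0.99569794]])} {'f': np.float64(496.64270957063445), 'cx': 249.42623128308006, 'cy': 195.55618313145038, 'k': -0.14773263278985818, 'O': array([-0.11440158,  0.93889544,  1.25540068]), 'Q': array([[-0.81727405,  0.40765199, -0.40728735],
       [-0.57623836, -0.57381307,  0.581969  ],
       [ 0.00353401,  0.71032275,  0.70386724]])}
top pot [(0.61, [313.0, 180.0, 75.0, 64.0])]
top lid [(0.95, [206.0, 176.0, 33.0, 40.0]), (0.86, [296.0, 112.0, 28.0, 43.0]), (0.77, [329.0, 265.0, 36.0, 38.0]), (0.49, [317.0, 174.0, 75.0, 54.0])]
top ear_a [(0.78, [312.0, 177.0, 73.0, 54.0])]
top collar [(0.59, [316.0, 176.0, 71.0, 52.0])]
top tooth [(0.69, [314.0, 175.0, 73.0, 51.0]), (0.55, [314.0, 183.0, 74.0, 65.0])]
side pot [(0.64, [274.0, 180.0, 53.0, 62.0])]
side lid [(0.71, [215.0, 246.0, 34.0,
[... 208 characters left out ...]
int_pos': array([-1.24100884e+00,  2.40582286e-01,  4.99437143e-03,  1.33517306e+00,
        1.82131423e-05,  1.57082425e+00]), 'joint_vel': array([-1.71542154e-04, -6.63121427e-04, -9.14821270e-04, -1.09430274e-03,
        1.27064397e-03, -8.90005763e-05]), 'tau': array([-2.86216311e-05, -3.71975327e+01,  2.52570158e+01,  1.35000275e-03,
        5.24065365e-05,  7.78019142e-06]), 'eef_pos': array([ 0.16192935, -0.47306176,  0.21021317]), 'tool_rot': array([9.86438095e-01, 1.64133741e-01, 1.18850979e-05, 1.59433912e-05]), 'ft_force': array([ 0.10003202, -0.34371477,  0.2683611 ]), 'ft_torque': array([0.00465561, 0.02951169, 0.02849097]), 'grasp_force': 0.0, 'grip_width': 0.08571404196157653}
```

View pics/top0.png

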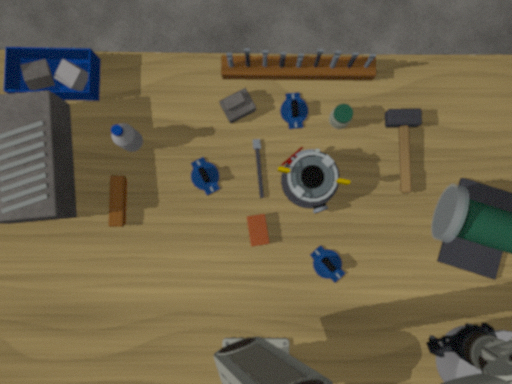

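View pics/side0.png

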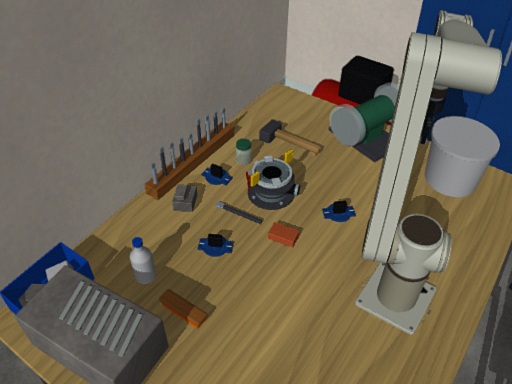

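The top view shows three lids, at (206,176), (294,110) and (328,264). Image left is the robot's left, so I take the one at (206,176). The pot is at (313,178), with yellow ears at (284,170) and (344,181), the red catch near (292,157) and the hose stub near (320,208). The side view agrees: lids at (215,245), (217,175) and (339,211), pot at (272,180).

Run:
```python
from h import *
im=cv2.imread('pics/top0.png'); C=cam('top')
cv2.imwrite('pics/crop1.png',cv2.resize(im[135:220,180:360],None,fx=4.4,fy=4.4,interpolation=cv2.INTER_CUBIC))
for n,u,v,z in [('lid',206,176,.02),('l2',294,110,.02),('l3',328,264,.02),('potc',313,178,.1),('earL',284,170,.145),('earR',348,181,.145),('hose',320,208,.043),('catch',292,157,.09)]:
  print(n,at_z(C,u,v,z).round(3))
print(bot.get_calibration('wrist'))
```

```text
lid [0.565 0.15  0.02 ]
l2 [ 0.767 -0.111  0.02 ]
l3 [ 0.31  -0.211  0.02 ]
potc [ 0.553 -0.16   0.1  ]
earL [ 0.57  -0.076  0.145]
earR [ 0.541 -0.25   0.145]
hose [ 0.472 -0.186  0.043]
catch [ 0.614 -0.101  0.09 ]
{'vfov': 69.79042095917985, 'cx': 256.76744794401344, 'cy': 194.08611204580535, 'k1': -0.010463130943099905, 'mount': array([[-6.38522578e-04,  9.61604548e-01,  2.74438128e-01,
         7.01449079e-02],
       [ 9.99999722e-01,  5.08455774e-04,  5.45073735e-04,
         9.73148386e-04],
       [ 3.84605731e-04,  2.74438400e-01, -9.61604605e-01,
        -1.62692978e-01],
       [ 0.00000000e+00,  0.00000000e+00,  0.00000000e+00,
         1.00000000e+00]])}
```

View pics/crop1.png

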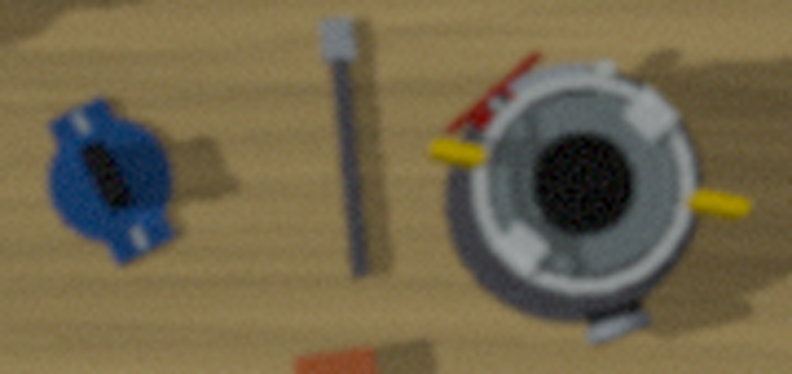

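The crop shows the chosen lid at (110,180), with white-lined lobes running from (82,120) to (140,240). On the pot, the claws are at (650,110) and (520,250), the ears at (460,150) and (720,205), the catch at (490,100) and the hose at (615,322). I'm moving above the lid.

drive_tool(rows=[{"dx": 11.66,"dy": -9.17,"wz": -1.4,"hand": 85},{"dx": 11.66,"dy": -9.17,"wz": -1.4,"hand": 85},{"dx": 11.66,"dy": -9.17,"wz": -1.4,"hand": 85},{"dx": 11.66,"dy": -9.17,"wz": -1.4,"hand": 85},{"dx": 11.66,"dy": -9.17,"wz": -1.4,"hand": 85},{"dx": 11.66,"dy": -9.17,"wz": -1.4,"hand": 85},{"dx": 11.66,"dy": -9.17,"wz": -1.4,"hand": 85},{"dx": 11.66,"dy": -9.17,"wz": -1.4,"hand": 85},{"dx": 11.66,"dy": -9.17,"wz": -1.4,"hand": 85},{"dx": 11.66,"dy": -9.17,"wz": -1.4,"hand": 85},{"dx": 11.66,"dy": -9.17,"wz": -1.4,"hand": 85},{"dx": 11.66,"dy": -9.17,"wz": -1.4,"hand": 85},{"dx": 11.66,"dy": -9.17,"wz": -1.4,"hand": 85},{"dx": 11.66,"dy": -9.17,"wz": -1.4,"hand": 85},{"dx": 11.66,"dy": -9.17,"wz": -1.4,"hand": 85},{"dx": 11.66,"dy": -9.17,"wz": -1.4,"hand": 85},{"dx": 11.66,"dy": -9.17,"wz": -1.4,"hand": 85},{"dx": 11.66,"dy": -9.17,"wz": -1.4,"hand": 85},{"dx": 11.66,"dy": -9.17,"wz": -1.4,"hand": 85},{"dx": 11.66,"dy": -9.17,"wz": -1.4,"hand": 85}])

```text
invalid input at $.rows[0]: expected keys dx, dy, dz, wx, wy, wz, hand
```

Run:
```python
from h import *
im,C=shot('wrist','w1.png'); o=bot.get_obs(); print(o['clock'],o['eef_pos'],o['tool_rot'])
for x in bot.outline_of('wrist','lid')[:2]:
  m=x['region'].astype(np.uint8); print(x['score'],x['extent'])
  c=max(cv2.findContours(m,0,1)[0],key=cv2.contourArea)[:,0]
# white lines and black grip inside region
  hsv=cv2.cvtColor(im,cv2.COLOR_RGB2HSV)
```

```text
0.65 [ 0.16192435 -0.47305809  0.2102307 ] [9.86434733e-01 1.64153944e-01 9.46763063e-06 1.82081053e-05]
0.74 [89.8, 15.1, 69.5, 29.5]
```

View pics/w1.png

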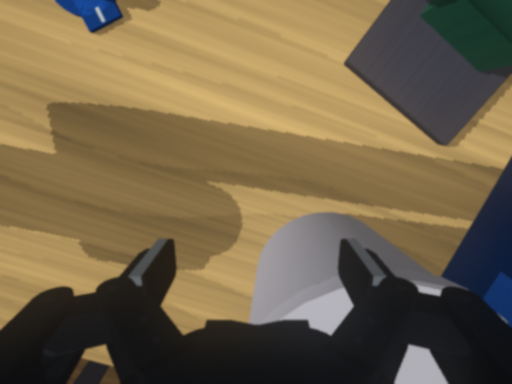

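The arm didn't move because every row needs all seven keys, so that picture shows only the start view (fingers at (165,270) and (355,265)). Sending the move again.

drive_tool(rows=[{"dx": 11.66,"dy": -9.17,"dz": 0,"wx": 0,"wy": 0,"wz": -1.4,"hand": 85},{"dx": 11.66,"dy": -9.17,"dz": 0,"wx": 0,"wy": 0,"wz": -1.4,"hand": 85},{"dx": 11.66,"dy": -9.17,"dz": 0,"wx": 0,"wy": 0,"wz": -1.4,"hand": 85},{"dx": 11.66,"dy": -9.17,"dz": 0,"wx": 0,"wy": 0,"wz": -1.4,"hand": 85},{"dx": 11.66,"dy": -9.17,"dz": 0,"wx": 0,"wy": 0,"wz": -1.4,"hand": 85},{"dx": 11.66,"dy": -9.17,"dz": 0,"wx": 0,"wy": 0,"wz": -1.4,"hand": 85},{"dx": 11.66,"dy": -9.17,"dz": 0,"wx": 0,"wy": 0,"wz": -1.4,"hand": 85},{"dx": 11.66,"dy": -9.17,"dz": 0,"wx": 0,"wy": 0,"wz": -1.4,"hand": 85},{"dx": 11.66,"dy": -9.17,"dz": 0,"wx": 0,"wy": 0,"wz": -1.4,"hand": 85},{"dx": 11.66,"dy": -9.17,"dz": 0,"wx": 0,"wy": 0,"wz": -1.4,"hand": 85},{"dx": 11.66,"dy": -9.17,"dz": 0,"wx": 0,"wy": 0,"wz": -1.4,"hand": 85},{"dx": 11.66,"dy": -9.17,"dz": 0,"wx": 0,"wy": 0,"wz": -1.4,"hand": 85},{"dx": 11.66,"dy": -9.17,"dz": 0,"wx": 0,"wy": 0,"wz": -1.4,"hand": 85},{"dx": 11.66,"dy": -9.17,"dz": 0,"wx": 0,"wy": 0,"wz": -1.4,"hand": 85},{"dx": 11.66,"dy": -9.17,"dz": 0,"wx": 0,"wy": 0,"wz": -1.4,"hand": 85},{"dx": 11.66,"dy": -9.17,"dz": 0,"wx": 0,"wy": 0,"wz": -1.4,"hand": 85},{"dx": 11.66,"dy": -9.17,"dz": 0,"wx": 0,"wy": 0,"wz": -1.4,"hand": 85},{"dx": 11.66,"dy": -9.17,"dz": 0,"wx": 0,"wy": 0,"wz": -1.4,"hand": 85}])

```text
clock: 2.5
eef_pos: [0.5644, 0.1487, 0.2101]
tool_rot: [0.975, 0.224, -0.0, 0.0]
ft_force: [0.4, -0.0, -1.1]
grip_width: 0.085
grasp_force: 0.0
```

```bash
cat >> h.py <<'E'
def lidmask(C,x,y,th,z,W=None):
    a=np.linspace(0,2*np.pi,80); c,s=np.cos(th),np.sin(th); m=np.zeros((384,512),np.uint8)
    for zz in (z,z+.008):
        for P in (np.c_[.043*np.cos(a),.043*np.sin(a)],np.array([[.055,.022],[-.055,.022],[-.055,-.022],[.055,-.022]])):
            w=np.c_[x+c*P[:,0]-s*P[:,1],y+s*P[:,0]+c*P[:,1],np.full(len(P),zz)]
            cv2.fillPoly(m,[np.round(proj(C,w)*16).astype(np.int32)],1,shift=4)
    return m
def fitlid(C,mask,g,z):
    from scipy.optimize import minimize
    def cost(p):
        m=lidmask(C,p[0]/100,p[1]/100,p[2],z); return 1-(m&mask).sum()/(m|mask).sum()
    r=minimize(cost,[g[0]*100,g[1]*100,g[2]],method='Nelder-Mead',options=dict(initial_simplex=np.array([g*np.array([100,100,1])+d for d in np.array([[0,0,0],[1,0,0],[0,1,0],[0,0,.15]])])))
    return r.x*[.01,.01,1],r.fun
E
python3 - <<'E'
from h import *
im,C=shot('wrist','w2.png')
hsv=cv2.cvtColor(im,cv2.COLOR_RGB2HSV)
b=cv2.inRange(hsv,(105,110,30),(130,255,255)); b=cv2.morphologyEx(b,cv2.MORPH_CLOSE,np.ones((3,3)))
c=max(cv2.findContours(b,0,1)[0],key=cv2.contourArea); m=np.zeros_like(b); cv2.drawContours(m,[cv2.convexHull(c)*0+cv2.convexHull(c)],-1,0,-1); cv2.drawContours(m,[c],-1,1,-1)
print(m.sum())
p,f=fitlid(C,m,np.array([.565,.15,np.radians(26)]),0.0); print(p,np.degrees(p[2]),f)
o=bot.get_obs(); T=R.from_quat(o['tool_rot']); x=T.as_matrix()[:,0]; print('yaw',np.degrees(np.arctan2(x[1],x[0])),'shift',T.inv().apply([p[0]-o['eef_pos'][0],p[1]-o['eef_pos'][1],0])/.05,o['eef_pos'],o['joint_pos'])
v=im.copy(); v[cv2.morphologyEx(lidmask(C,*p,0.),cv2.MORPH_GRADIENT,np.ones((3,3)))>0]=(255,0,0); cv2.imwrite('pics/w2o.png',v[:,:,::-1])
E
```

```text
3411
[0.56805098 0.154204   0.49262601] 28.225391464458983 0.1468234117058529
yaw 25.819998173759128 shift [ 1.14865354e-01 -7.33881961e-02 -5.21819142e-05] [0.56447928 0.14839947 0.21044733] [ 2.57201925e-01  4.09591171e-01  2.43683150e-01  1.40520649e+00
 -2.21088106e-04  2.94815061e+00]
```

View pics/w2o.png

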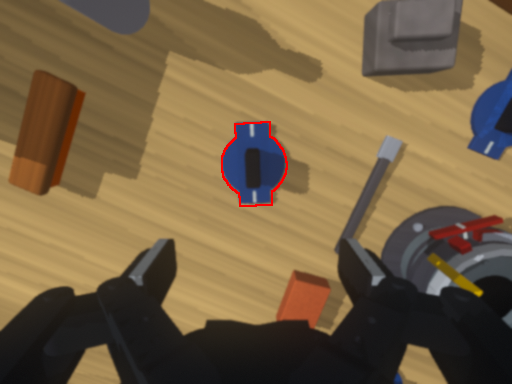

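The overlay fits the lid at pixel (254,164): world (0.568, 0.154), yaw 28.2°. I'm descending to grasp the bar and close on it.

drive_tool(rows=[{"dx": 0.115,"dy": -0.073,"dz": 1.0,"wx": 0,"wy": 0,"wz": -0.48,"hand": 50},{"dx": 0.115,"dy": -0.073,"dz": 1.7,"wx": 0,"wy": 0,"wz": -0.48,"hand": 50},{"dx": 0.115,"dy": -0.073,"dz": 2.4,"wx": 0,"wy": 0,"wz": -0.48,"hand": 50},{"dx": 0.115,"dy": -0.073,"dz": 3.0,"wx": 0,"wy": 0,"wz": -0.48,"hand": 50},{"dx": 0.115,"dy": -0.073,"dz": 3.4,"wx": 0,"wy": 0,"wz": -0.48,"hand": 50},{"dx": 0.115,"dy": -0.073,"dz": 3.59,"wx": 0,"wy": 0,"wz": -0.48,"hand": 50},{"dx": 0.115,"dy": -0.073,"dz": 3.59,"wx": 0,"wy": 0,"wz": -0.48,"hand": 50},{"dx": 0.115,"dy": -0.073,"dz": 3.59,"wx": 0,"wy": 0,"wz": -0.48,"hand": 10},{"dx": 0.115,"dy": -0.073,"dz": 3.59,"wx": 0,"wy": 0,"wz": -0.48,"hand": 10},{"dx": 0.115,"dy": -0.073,"dz": 3.59,"wx": 0,"wy": 0,"wz": -0.48,"hand": 10},{"dx": 0.115,"dy": -0.073,"dz": 3.59,"wx": 0,"wy": 0,"wz": -0.48,"hand": 10},{"dx": 0.115,"dy": -0.073,"dz": 3.59,"wx": 0,"wy": 0,"wz": -0.48,"hand": 10},{"dx": 0.115,"dy": -0.073,"dz": 3.59,"wx": 0,"wy": 0,"wz": -0.48,"hand": 10},{"dx": 0.115,"dy": -0.073,"dz": 3.59,"wx": 0,"wy": 0,"wz": -0.48,"hand": 10}])

```text
clock: 3.95
eef_pos: [0.5697, 0.1557, 0.0323]
tool_rot: [0.97, 0.245, 0.001, -0.0]
ft_force: [-0.5, -1.0, 5.5]
grip_width: 0.0097
grasp_force: 3.0
```

Run:
```python
from h import *
im,C=shot('wrist','w3.png'); a,D=shot('side','s3.png'); o=bot.get_obs(); print({k:np.round(v,4) for k,v in o.items()})
s=cv2.resize(a[200:290,150:290],(522,336),interpolation=cv2.INTER_CUBIC)
cv2.imwrite('pics/v3.png',np.hstack([cv2.resize(im,(448,336)),s[:,:350]])[:,:,::-1])
```

```text
{'clock': np.float64(4.05), 'joint_pos': array([ 0.2669,  0.5444, -0.0253,  0.9982, -0.    ,  2.9144]), 'joint_vel': array([ 0.0008, -0.0004, -0.0011,  0.0011, -0.002 , -0.0005]), 'tau': array([-2.47000e-02, -4.46553e+01,  2.05136e+01, -3.10800e-01,
       -2.78000e-02,  1.70000e-03]), 'eef_pos': array([0.5697, 0.1558, 0.0323]), 'tool_rot': array([ 0.9696,  0.2445,  0.0014, -0.    ]), 'ft_force': array([-0.827 , -0.5923,  6.438 ]), 'ft_torque': array([-0.0147,  0.1524,  0.0484]), 'grasp_force': np.float64(2.9962), 'grip_width': np.float64(0.0097)}
```

View pics/v3.png

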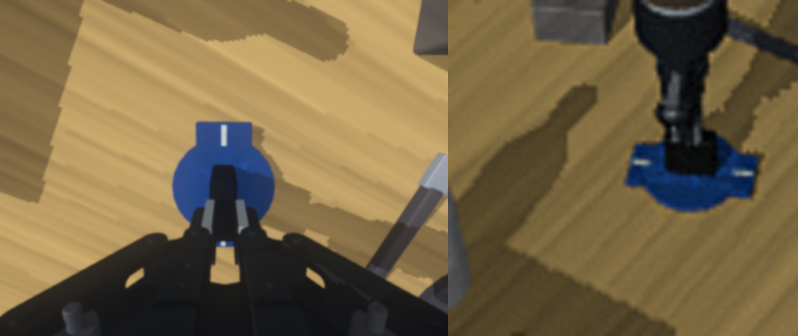

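The wrist view shows the lid centred at (223,187) with the fingers flanking the rear of the bar at (208,215) and (243,215). The 9.7 mm reading is the commanded opening, though, and the force is low, so I'm closing fully to test the grip.

drive_tool(rows=[{"dx": 0,"dy": 0,"dz": 0,"wx": 0,"wy": 0,"wz": 0,"hand": 0},{"dx": 0,"dy": 0,"dz": 0,"wx": 0,"wy": 0,"wz": 0,"hand": 0},{"dx": 0,"dy": 0,"dz": 0,"wx": 0,"wy": 0,"wz": 0,"hand": 0},{"dx": 0,"dy": 0,"dz": 0,"wx": 0,"wy": 0,"wz": 0,"hand": 0}])

```text
clock: 4.45
eef_pos: [0.5696, 0.1558, 0.032]
tool_rot: [0.97, 0.245, 0.001, -0.0]
ft_force: [0.1, 0.4, 6.5]
grip_width: 0.0003
grasp_force: 3.0
```

Run:
```python
from h import *
im,C=shot('wrist','w4.png'); 
cv2.imwrite('pics/v4.png',cv2.resize(im[120:300,160:360],(660,594),interpolation=cv2.INTER_CUBIC)[:,:,::-1])
```

```text
(no output)
```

View pics/v4.png

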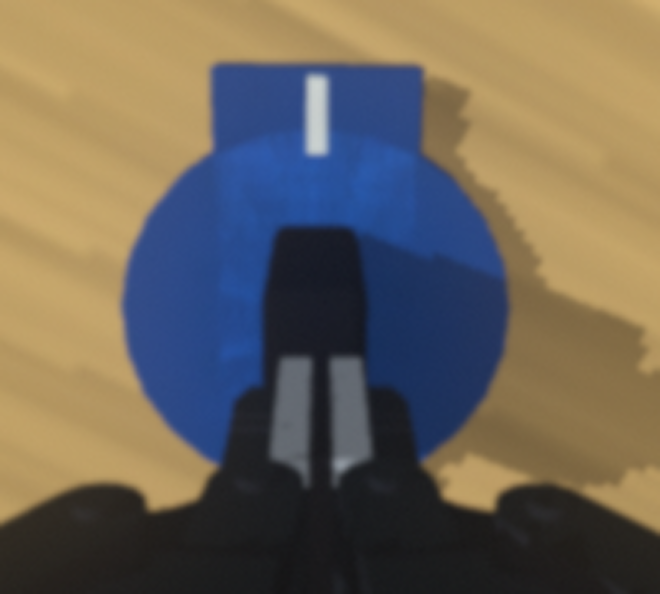

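The closed fingers sit on top of the bar, with the tips at about (320,357) in this crop. By my projection the tips are about 24 mm behind the TCP instead of 11 mm ahead. I'm checking `tip_extent` before going lower.

Run:
```python
from h import *
print(bot.tip_extent)
o=bot.get_obs();C=cam('wrist',o);T=R.from_quat(o['tool_rot']).as_matrix()
for d in(-.03,-.024,-.01,0,.011):
  print(d,[proj(C,o['eef_pos']+T@[x,0,d]).round(0).tolist() for x in(-.011,0,.011)])
```

```text
0.011
-0.03 [[[255.0, 270.0]], [[255.0, 252.0]], [[255.0, 233.0]]]
-0.024 [[[255.0, 264.0]], [[255.0, 247.0]], [[255.0, 228.0]]]
-0.01 [[[255.0, 253.0]], [[255.0, 236.0]], [[255.0, 219.0]]]
0 [[[255.0, 245.0]], [[255.0, 230.0]], [[255.0, 213.0]]]
0.011 [[[255.0, 238.0]], [[255.0, 223.0]], [[255.0, 208.0]]]
```

drive_tool(rows=[{"dx": 0,"dy": 0,"dz": -0.3,"wx": 0,"wy": 0,"wz": 0,"hand": 45},{"dx": 0,"dy": 0,"dz": -0.3,"wx": 0,"wy": 0,"wz": 0,"hand": 45},{"dx": 0,"dy": 0,"dz": -0.3,"wx": 0,"wy": 0,"wz": 0,"hand": 45},{"dx": 0,"dy": 0,"dz": -0.3,"wx": 0,"wy": 0,"wz": 0,"hand": 45},{"dx": 0,"dy": 0,"dz": -0.1,"wx": 0,"wy": 0,"wz": 0,"hand": 45},{"dx": 0,"dy": 0,"dz": 0.1,"wx": 0,"wy": 0,"wz": 0,"hand": 45},{"dx": 0,"dy": 0,"dz": 0.2,"wx": 0,"wy": 0,"wz": 0,"hand": 45},{"dx": 0,"dy": 0,"dz": 0.3,"wx": 0,"wy": 0,"wz": 0,"hand": 45},{"dx": 0,"dy": 0,"dz": 0.3,"wx": 0,"wy": 0,"wz": 0,"hand": 45}])

```text
clock: 5.4
eef_pos: [0.5677, 0.1551, 0.0144]
tool_rot: [0.97, 0.244, -0.001, 0.0]
ft_force: [-0.0, -1.3, -0.3]
grip_width: 0.0446
grasp_force: 0.0
```

drive_tool(rows=[{"dx": 0,"dy": 0,"dz": 0.08,"wx": 0,"wy": 0,"wz": 0,"hand": 45},{"dx": 0,"dy": 0,"dz": 0.15,"wx": 0,"wy": 0,"wz": 0,"hand": 45},{"dx": 0,"dy": 0,"dz": 0.15,"wx": 0,"wy": 0,"wz": 0,"hand": 45}])

```text
clock: 5.7
eef_pos: [0.5683, 0.1553, 0.0078]
tool_rot: [0.97, 0.244, -0.0, -0.0]
ft_force: [-0.1, 0.6, 0.5]
grip_width: 0.0451
grasp_force: 0.0
```

drive_tool(rows=[{"dx": 0,"dy": 0,"dz": 0.08,"wx": 0,"wy": 0,"wz": 0,"hand": 45},{"dx": 0,"dy": 0,"dz": 0.16,"wx": 0,"wy": 0,"wz": 0,"hand": 45},{"dx": 0,"dy": 0,"dz": 0.16,"wx": 0,"wy": 0,"wz": 0,"hand": 45},{"dx": 0,"dy": 0,"dz": 0.16,"wx": 0,"wy": 0,"wz": 0,"hand": 0},{"dx": 0,"dy": 0,"dz": 0.16,"wx": 0,"wy": 0,"wz": 0,"hand": 0},{"dx": 0,"dy": 0,"dz": 0.16,"wx": 0,"wy": 0,"wz": 0,"hand": 0},{"dx": 0,"dy": 0,"dz": 0.16,"wx": 0,"wy": 0,"wz": 0,"hand": 0},{"dx": 0,"dy": 0,"dz": 0.16,"wx": 0,"wy": 0,"wz": 0,"hand": 0},{"dx": 0,"dy": 0,"dz": 0.16,"wx": 0,"wy": 0,"wz": 0,"hand": 0}])

```text
clock: 6.6
eef_pos: [0.5688, 0.1554, 0.0005]
tool_rot: [0.97, 0.244, 0.0, -0.0]
ft_force: [-0.2, 0.0, 1.1]
grip_width: 0.0171
grasp_force: 59.5
```

The lid is gripped at 17.1 mm with 59.5 N. TCP height now equals the height of the lid's underside. I'm lifting it and moving to a spot that looks at the pot.

drive_tool(rows=[{"dx": 0,"dy": 0,"dz": -0.5,"wx": 0,"wy": 0,"wz": 0,"hand": 0},{"dx": 0,"dy": 0,"dz": -1.2,"wx": 0,"wy": 0,"wz": 0,"hand": 0},{"dx": 0,"dy": 0,"dz": -2,"wx": 0,"wy": 0,"wz": 0,"hand": 0},{"dx": 0,"dy": 0,"dz": -2.8,"wx": 0,"wy": 0,"wz": 0,"hand": 0},{"dx": -0.4,"dy": 0.4,"dz": -3.6,"wx": 0,"wy": 0,"wz": 0.3,"hand": 0},{"dx": -0.9,"dy": 0.9,"dz": -4.4,"wx": 0,"wy": 0,"wz": 0.6,"hand": 0},{"dx": -1.5,"dy": 1.4,"dz": -5,"wx": 0,"wy": 0,"wz": 0.9,"hand": 0},{"dx": -2.1,"dy": 2.0,"dz": -5.4,"wx": 0,"wy": 0,"wz": 1.2,"hand": 0},{"dx": -2.7,"dy": 2.6,"dz": -5.4,"wx": 0,"wy": 0,"wz": 1.64,"hand": 0},{"dx": -3.3,"dy": 3.2,"dz": -5.4,"wx": 0,"wy": 0,"wz": 1.64,"hand": 0},{"dx": -3.9,"dy": 3.8,"dz": -5.4,"wx": 0,"wy": 0,"wz": 1.64,"hand": 0},{"dx": -4.5,"dy": 4.3,"dz": -5.4,"wx": 0,"wy": 0,"wz": 1.64,"hand": 0},{"dx": -5.1,"dy": 4.8,"dz": -5.4,"wx": 0,"wy": 0,"wz": 1.64,"hand": 0},{"dx": -5.6,"dy": 5.2,"dz": -5.4,"wx": 0,"wy": 0,"wz": 1.64,"hand": 0},{"dx": -5.77,"dy": 5.3,"dz": -5.4,"wx": 0,"wy": 0,"wz": 1.64,"hand": 0},{"dx": -5.77,"dy": 5.3,"dz": -5.4,"wx": 0,"wy": 0,"wz": 1.64,"hand": 0},{"dx": -5.77,"dy": 5.3,"dz": -5.4,"wx": 0,"wy": 0,"wz": 1.64,"hand": 0}])

```text
clock: 8.3
eef_pos: [0.4402, -0.214, 0.2698]
tool_rot: [0.985, 0.175, -0.0, -0.001]
ft_force: [-0.0, -1.1, -1.7]
grip_width: 0.0172
grasp_force: 59.1
```

Run:
```python
from h import *
im,C=shot('wrist','w5.png'); o=bot.get_obs(); np.save('w5.npy',np.r_[o['eef_pos'],o['tool_rot']]); print(o['eef_pos'],o['tool_rot'],o['grip_width'],o['ft_force'])
cv2.imwrite('pics/v5.png',cv2.resize(im[0:300,56:456],(800,600),interpolation=cv2.INTER_CUBIC)[:,:,::-1])
```

```text
[ 0.4404854  -0.21371158  0.26994142] [ 9.84555231e-01  1.75073650e-01 -7.93054265e-05 -4.56188972e-04] 0.017037205803106744 [-0.11137916  0.25347741 -1.8817612 ]
```

View pics/v5.png

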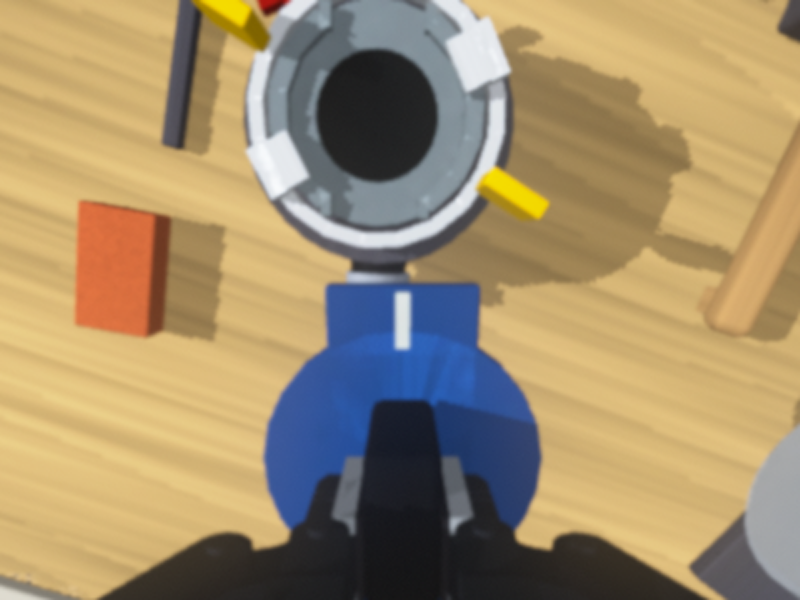

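The wrist view shows the pot bore at (377,115), ears at (232,20) and (513,195), claws at (277,163) and (478,55), the hose stub at (379,268) and a rim-gap corner near (427,205). The held lid is level at (402,430). Next I compute the pot's pose.

```bash
cat > pot.py <<'E'
from h import *
d=np.load('w5.npy'); C=cam('wrist',dict(eef_pos=d[:3],tool_rot=d[3:])); im=cv2.imread('pics/w5.png')
hsv=cv2.cvtColor(im,cv2.COLOR_BGR2HSV)
g=hsv[:,:,2]; m=(g<60).astype(np.uint8); m[115:]=0
n,l,s,c=cv2.connectedComponentsWithStats(m); k=l[57,244]; 
cnt=max(cv2.findContours((l==k).astype(np.uint8),0,1)[0],key=cv2.contourArea)[:,0]
W=np.array([at_z(C,u,v,.1)[:2] for u,v in cnt]); A=np.c_[2*W,np.ones(len(W))]; q=np.linalg.lstsq(A,(W**2).sum(1),rcond=None)[0]
print('bore',q[:2],np.sqrt(q[2]+q[:2]@q[:2])); ctr=q[:2]
y=cv2.inRange(hsv,(22,200,200),(32,255,255)); n,l,s,c=cv2.connectedComponentsWithStats(y)
E=[]
for i in range(1,n):
  if s[i,4]>60:
    w=at_z(C,*c[i],.145)[:2]; E.append(w); print('ear top',c[i],s[i,4],w,np.linalg.norm(w-ctr),np.degrees(np.arctan2(*(w-ctr)[::-1])))
for p,z in(((379,268),.05),((340,222),.108),((427,200),.108),((330,12),.108),((433,8),.108),((277,163),.117),((478,55),.117)):
  w=at_z(C,p[0]/2+56,p[1]/2,z)[:2]-ctr; print(p,np.linalg.norm(w).round(4),np.degrees(np.arctan2(w[1],w[0])).round(1))
E
python3 pot.py
python3 - <<'E'
import sys;sys.argv=['']
import contextlib,io
with contextlib.redirect_stdout(io.StringIO()): from pot import *
v=cv2.resize(im,None,fx=4,fy=4,interpolation=cv2.INTER_CUBIC)
cr=np.hstack([v[0:520,640:1300]])
cr=cv2.cvtColor(cv2.createCLAHE(3,(6,6)).apply(cv2.cvtColor(cr,cv2.COLOR_BGR2GRAY)),cv2.COLOR_GRAY2BGR)
# predicted gap edges for yaw 22
for th,col in((18,(0,255,0)),(22,(0,0,255))):
  t=np.radians(th);Rz=np.array([[np.cos(t),-np.sin(t)],[np.sin(t),np.cos(t)]])
  for sx in(1,-1):
    for sy in(1,-1):
      P=np.array([[sx*.042,sy*.0245],[sx*.058,sy*.0245]])@Rz.T+ctr
      a,b=[tuple(int(q) for q in (proj(C,[*p,.108])[0]*4-[640,0])) for p in P]; cv2.line(cr,a,b,col,1)
cv2.imwrite('pics/v6.png',cr)
E
```

```text
bore [ 0.55916677 -0.15574384] 0.032279735442333424
ear top [170.78074866   4.46524064] 187 [ 0.57150095 -0.08283473] 0.0739450433873858 80.39806802067031
ear top [313.48137536  96.10888252] 349 [ 0.54329261 -0.2364558 ] 0.08225819078703159 -101.12672681452119
(379, 268) 0.0854 -160.7
(340, 222) 0.0599 -179.9
(427, 200) 0.0528 -127.2
(330, 12) 0.0528 45.5
(433, 8) 0.0581 -11.5
(277, 163) 0.0585 136.6
(478, 55) 0.059 -44.4
```

View pics/v6.png

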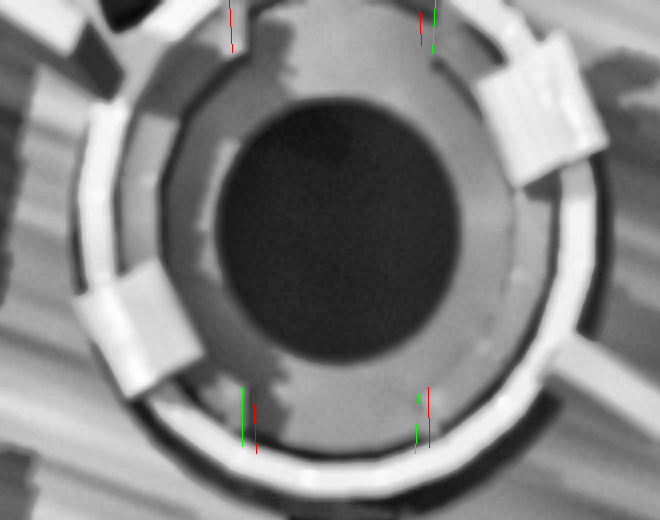

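The green (18°) and red (22°) lines show predicted gap edges. The real gap corners are at (247,50), (437,60) and about (430,430), so the pot's yaw is about 19°. Next I fit the held lid in the same picture, to get its offset relative to the pot.

Run:
```python
import contextlib,io
with contextlib.redirect_stdout(io.StringIO()): from pot import *
def ang(u,v,z=.108):
  w=at_z(C,u,v,z)[:2]-ctr; return w
a,b,c=ang(887/4,12.5),ang(1077/4,15),ang((434+640)/4,430/4)
for th in(17,18,19,20,21):
  t=np.radians(th);x=np.array([np.cos(t),np.sin(t)]);y=np.array([-np.sin(t),np.cos(t)])
  print(th,[(round(1e3*p@x,1),round(1e3*p@y,1)) for p in(a,b,c)])
m=cv2.inRange(hsv,(100,110,30),(130,255,255)); m=cv2.morphologyEx(m,cv2.MORPH_CLOSE,np.ones((3,3))); m=(m>0).astype(np.uint8); m[215:]=0; m[:135]=0; m[:,:170]=0;m[:,340:]=0
m[200:215,235:285]=1
from scipy.optimize import minimize
def cost(p):
  k=lidmask(C,p[0]/100,p[1]/100,p[2],d[2]); k[215:]=0; k[200:215,235:285]=1; return 1-(k&m).sum()/(k|m).sum()
g=np.array([d[0]*100,d[1]*100,np.radians(20)])
r=minimize(cost,g,method='Nelder-Mead',options=dict(initial_simplex=[g,g+[.6,0,0],g+[0,.6,0],g+[0,0,.1]]))
T=R.from_quat(d[3:]).as_matrix(); print(r.x,np.degrees(r.x[2]),r.fun,'tool yaw',np.degrees(np.arctan2(T[1,0],T[0,0])))
L=r.x[:2]/100; print('lid-tcp in tool',T.T@[*(L-d[:2]),0],'pot-lid in tool /50mm',T.T@[*(ctr-L),0]/.05)
```

```text
17 [(np.float64(40.5), np.float64(24.3)), (np.float64(40.9), np.float64(-25.0)), (np.float64(-50.9), np.float64(-30.3))]
18 [(np.float64(40.9), np.float64(23.6)), (np.float64(40.4), np.float64(-25.7)), (np.float64(-51.4), np.float64(-29.4))]
19 [(np.float64(41.4), np.float64(22.9)), (np.float64(40.0), np.float64(-26.4)), (np.float64(-51.9), np.float64(-28.5))]
20 [(np.float64(41.7), np.float64(22.1)), (np.float64(39.5), np.float64(-27.1)), (np.float64(-52.4), np.float64(-27.6))]
21 [(np.float64(42.1), np.float64(21.4)), (np.float64(39.0), np.float64(-27.8)), (np.float64(-52.9), np.float64(-26.7))]
[ 44.06719879 -21.48001722   0.36429184] 20.87238519424311 0.07423398328690811 tool yaw 20.16589029412412
lid-tcp in tool [-2.00136229e-04  1.08618622e-03 -1.00658360e-06] pot-lid in tool /50mm [ 2.63179816e+00 -2.91725194e-01  2.79554999e-04]
```

drive_tool(rows=[{"dx": 0.6,"dy": -0.06,"dz": 0,"wx": 0,"wy": 0,"wz": 0.2,"hand": 0},{"dx": 1.2,"dy": -0.12,"dz": 0.3,"wx": 0,"wy": 0,"wz": 0.35,"hand": 0},{"dx": 1.8,"dy": -0.18,"dz": 0.7,"wx": 0,"wy": 0,"wz": 0.35,"hand": 0},{"dx": 2.3,"dy": -0.24,"dz": 1.2,"wx": 0,"wy": 0,"wz": 0.35,"hand": 0},{"dx": 2.632,"dy": -0.272,"dz": 1.6,"wx": 0,"wy": 0,"wz": 0.35,"hand": 0},{"dx": 2.632,"dy": -0.272,"dz": 2.0,"wx": 0,"wy": 0,"wz": 0.35,"hand": 0},{"dx": 2.632,"dy": -0.272,"dz": 2.4,"wx": 0,"wy": 0,"wz": 0.35,"hand": 0},{"dx": 2.632,"dy": -0.272,"dz": 2.8,"wx": 0,"wy": 0,"wz": 0.35,"hand": 0},{"dx": 2.632,"dy": -0.272,"dz": 3.0,"wx": 0,"wy": 0,"wz": 0.35,"hand": 0},{"dx": 2.632,"dy": -0.272,"dz": 3.0,"wx": 0,"wy": 0,"wz": 0.35,"hand": 0},{"dx": 2.632,"dy": -0.272,"dz": 3.0,"wx": 0,"wy": 0,"wz": 0.35,"hand": 0}])

```text
clock: 9.45
eef_pos: [0.5597, -0.1562, 0.1208]
tool_rot: [0.987, 0.16, 0.0, 0.0]
ft_force: [0.2, -0.7, -1.5]
grip_width: 0.0171
grasp_force: 59.2
```

Run:
```python
from h import *
im,C=shot('wrist','w7.png'); o=bot.get_obs(); np.save('w7.npy',np.r_[o['eef_pos'],o['tool_rot']]); print(o['eef_pos'],o['tool_rot'],o['grip_width'],o['ft_force'])
cv2.imwrite('pics/v7.png',cv2.resize(im[60:300,96:416],(800,600),interpolation=cv2.INTER_CUBIC)[:,:,::-1])
```

```text
[ 0.56006671 -0.15651611  0.12136834] [9.87153132e-01 1.59773973e-01 9.09610284e-04 3.80319658e-04] 0.01687620757291771 [ 0.44439104  0.4643723  -1.40245097]
```

View pics/v7.png

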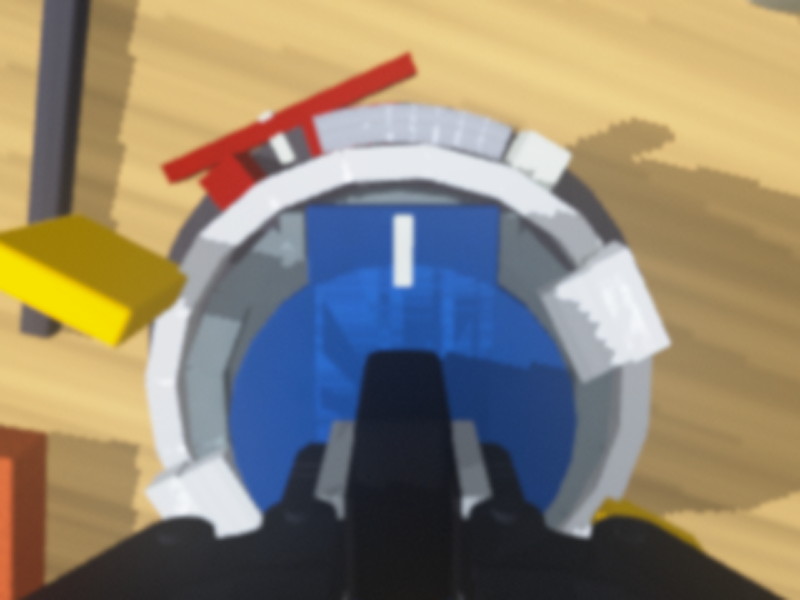

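The lid's lobe at (403,245) lines up with the rim gap, which runs from about (307,210) to (499,210). The ring is centred near x=400. The tooth is at (540,158) and the notch line at (283,148). I'm lowering the lid.

drive_tool(rows=[{"dx": 0,"dy": 0,"dz": 0.12,"wx": 0,"wy": 0,"wz": 0,"hand": 0},{"dx": 0,"dy": 0,"dz": 0.24,"wx": 0,"wy": 0,"wz": 0,"hand": 0},{"dx": 0,"dy": 0,"dz": 0.34,"wx": 0,"wy": 0,"wz": 0,"hand": 0},{"dx": 0,"dy": 0,"dz": 0.37,"wx": 0,"wy": 0,"wz": 0,"hand": 0},{"dx": 0,"dy": 0,"dz": 0.37,"wx": 0,"wy": 0,"wz": 0,"hand": 0}])

```text
clock: 10.0
eef_pos: [0.5587, -0.1568, 0.1012]
tool_rot: [0.987, 0.159, -0.0, -0.0]
ft_force: [-0.2, -0.1, -1.7]
grip_width: 0.0173
grasp_force: 59.2
```

Run:
```python
from h import *
d=np.load('w7.npy'); C=cam('wrist',dict(eef_pos=d[:3],tool_rot=d[3:])); ctr=np.array([.5600,-.1565])
for n,(u,v),zs in(('tooth',(540,158),(.086,.095,.1,.105)),('notch',(283,148),(.08,.0865,.09))):
  for z in zs:
    w=at_z(C,u*.4+96,v*.4+60,z)[:2]-ctr; print(n,z,np.linalg.norm(w).round(4),np.degrees(np.arctan2(w[1],w[0])).round(1))
for u,v in((78,232),(175,280),(0,240)):
    w=at_z(C,u*.4+96,v*.4+60,.145)[:2]-ctr; print('ear',np.linalg.norm(w).round(4),np.degrees(np.arctan2(w[1],w[0])).round(1))
```

```text
tooth 0.086 0.0762 -12.9
tooth 0.095 0.0755 -11.6
tooth 0.1 0.0751 -10.9
tooth 0.105 0.0748 -10.2
notch 0.08 0.0755 44.4
notch 0.0865 0.0751 43.6
notch 0.09 0.0749 43.2
ear 0.083 69.4
ear 0.0623 65.6
ear 0.0952 76.3
```

drive_tool(rows=[{"dx": 0,"dy": 0,"dz": 0.02,"wx": 0,"wy": 0,"wz": 0,"hand": 0},{"dx": 0,"dy": 0,"dz": 0.04,"wx": 0,"wy": 0,"wz": 0,"hand": 0},{"dx": 0,"dy": 0,"dz": 0.04,"wx": 0,"wy": 0,"wz": 0,"hand": 0}])

```text
clock: 10.3
eef_pos: [0.5594, -0.1569, 0.1004]
tool_rot: [0.987, 0.159, 0.0, 0.0]
ft_force: [-1.1, -0.1, 1.7]
grip_width: 0.0175
grasp_force: 59.7
```

The lid touched down at the expected height (0.1004 m). I'm releasing it, rising, then hovering over ear_a with the tool turned.

drive_tool(rows=[{"dx": 0,"dy": 0,"dz": 0.03,"wx": 0,"wy": 0,"wz": 0,"hand": 40},{"dx": 0,"dy": 0,"dz": 0.02,"wx": 0,"wy": 0,"wz": 0,"hand": 40},{"dx": 0,"dy": 0,"dz": 0.0,"wx": 0,"wy": 0,"wz": 0,"hand": 40},{"dx": 0,"dy": 0,"dz": 0.0,"wx": 0,"wy": 0,"wz": 0,"hand": 40},{"dx": 0,"dy": 0,"dz": -0.4,"wx": 0,"wy": 0,"wz": 0,"hand": 40},{"dx": 0,"dy": 0,"dz": -1.0,"wx": 0,"wy": 0,"wz": 0,"hand": 40},{"dx": 0,"dy": 0,"dz": -1.7,"wx": 0,"wy": 0,"wz": 0,"hand": 40},{"dx": 0,"dy": 0,"dz": -2.4,"wx": 0,"wy": 0,"wz": -1.5,"hand": 40},{"dx": 0.2,"dy": -0.4,"dz": -2.4,"wx": 0,"wy": 0,"wz": -3.0,"hand": 40},{"dx": 0.4,"dy": -0.8,"dz": -2.4,"wx": 0,"wy": 0,"wz": -4.5,"hand": 40},{"dx": 0.6,"dy": -1.2,"dz": -2.4,"wx": 0,"wy": 0,"wz": -6.0,"hand": 40},{"dx": 0.857,"dy": -1.49,"dz": -2.4,"wx": 0,"wy": 0,"wz": -7.5,"hand": 40},{"dx": 0.857,"dy": -1.49,"dz": -2.4,"wx": 0,"wy": 0,"wz": -9.0,"hand": 40},{"dx": 0.857,"dy": -1.49,"dz": -2.4,"wx": 0,"wy": 0,"wz": -10.5,"hand": 40},{"dx": 0.857,"dy": -1.49,"dz": -2.4,"wx": 0,"wy": 0,"wz": -12.0,"hand": 40},{"dx": 0.857,"dy": -1.49,"dz": -2.4,"wx": 0,"wy": 0,"wz": -12.0,"hand": 40},{"dx": 0.857,"dy": -1.49,"dz": -2.4,"wx": 0,"wy": 0,"wz": -12.0,"hand": 40},{"dx": 0.857,"dy": -1.49,"dz": -2.4,"wx": 0,"wy": 0,"wz": -12.0,"hand": 40}])

```text
clock: 12.1
eef_pos: [0.5763, -0.0726, 0.2197]
tool_rot: [0.776, 0.631, 0.0, 0.0]
ft_force: [0.6, -0.0, -0.0]
grip_width: 0.04
grasp_force: 0.0
```

```bash
cat > ear.py <<'E'
from h import *
from scipy.optimize import minimize
def yellow(im): return (cv2.inRange(cv2.cvtColor(im,cv2.COLOR_RGB2HSV),(20,120,60),(35,255,255))>0).astype(np.uint8)
def box(C,ctr,a,m,lift=0,r=(.066,.100)):
    x=np.array([np.cos(a),np.sin(a)]);y=np.array([-x[1],x[0]])
    P=[[*(ctr+x*q+y*s),z+lift] for q in r for s in(-.005,.005) for z in(.1,.145)]
    h=cv2.convexHull(np.round(proj(C,P)*16).astype(np.int32)); cv2.fillConvexPoly(m,h,1,shift=4)
def fit(C,ym,ctr,a0,win,lift=0):
    def cost(p):
        m=np.zeros((384,512),np.uint8); box(C,p[:2]/100,p[2],m,lift); m=m*win; return 1-(m&ym&win).sum()/max(1,(m|(ym&win)).sum())
    g=np.r_[ctr*100,a0]
    r=minimize(cost,g,method='Nelder-Mead',options=dict(initial_simplex=[g,g+[.5,0,0],g+[0,.5,0],g+[0,0,.08]])); return r.x,r.fun
E
python3 - <<'E'
from ear import *
im,C=shot('wrist','w8.png'); o=bot.get_obs(); T=R.from_quat(o['tool_rot']).as_matrix(); print(o['eef_pos'],'yaw',np.degrees(np.arctan2(T[1,0],T[0,0])),o['grip_width'],o['joint_pos'])
ym=yellow(im); n,l,s,c=cv2.connectedComponentsWithStats(ym); print([(s[i].tolist(),c[i].round()) for i in range(1,n) if s[i,4]>30])
ctr=np.array([.5594,-.1569])
m=np.zeros((384,512),np.uint8); box(C,ctr,np.radians(78.5),m); ys,xs=np.nonzero(m); print('pred',xs.min(),xs.max(),ys.min(),ys.max())
win=np.ones_like(ym); 
x,f=fit(C,ym,ctr,np.radians(78.5),win); print(x,np.degrees(x[2]),f)
e=x[:2]/100+.086*np.array([np.cos(x[2]),np.sin(x[2])]); print('ear',e,'shift tool/50',T.T@[*(e-o['eef_pos'][:2]),0]/.05)
# lid fit
hsv=cv2.cvtColor(im,cv2.COLOR_RGB2HSV); b=(cv2.inRange(hsv,(100,110,30),(130,255,255))>0); ys,xs=np.nonzero(b); print('blue',b.sum(),xs.min(),xs.max(),ys.min(),ys.max())
E
```

```text
[ 0.57630018 -0.07263841  0.21971653] yaw 78.25862416990111 0.04001789420766194 [-1.25383720e-01  4.00825683e-01  2.54420488e-01  1.42437956e+00
  4.00501179e-06  1.65033827e+00]
[([49, 0, 19, 14, 82], array([58.,  5.])), ([61, 10, 19, 18, 83], array([69., 18.])), ([152, 13, 13, 10, 31], array([159.,  17.])), ([315, 13, 8, 9, 32], array([318.,  17.])), ([63, 31, 8, 16, 44], array([66., 38.])), ([162, 43, 8, 15, 41], array([165.,  50.])), ([248, 170, 13, 46, 514], array([254., 192.])), ([251, 309, 13, 17, 178], array([257., 317.]))]
pred 250 262 171 216
[ 55.98156659 -15.64539326   1.39386446] 79.86255057719926 0.8813754904223402
ear [ 0.57495254 -0.07179653] shift tool/50 [ 1.10004087e-02 -2.98151980e-02 -2.80498789e-07]
blue 6381 84 439 136 296
```

Run:
```python
from ear import *
im=cv2.imread('pics/w8.png')[:,:,::-1].copy(); C=cam('wrist'); ctr=np.array([.5594,-.1569])
ym=yellow(im); win=np.zeros_like(ym); win[150:235,200:300]=1
x,f=fit(C,ym,ctr,np.radians(78.5),win); e=x[:2]/100+.086*np.array([np.cos(x[2]),np.sin(x[2])]); o=bot.get_obs();T=R.from_quat(o['tool_rot']).as_matrix()
print(x,np.degrees(x[2]),f,'ear',e,'shift',T.T@[*(e-o['eef_pos'][:2]),0]/.05)
h=cv2.cvtColor(im,cv2.COLOR_RGB2HSV); b=(cv2.inRange(h,(105,110,30),(130,255,255))>0).astype(np.uint8); n,l,s,c=cv2.connectedComponentsWithStats(b); print([(s[i].tolist()) for i in range(1,n) if s[i,4]>100])
for z in (.1,.104,.108): 
  m=lidmask(C,*ctr,np.radians(18.4),z); ys,xs=np.nonzero(m); print(z,xs.min(),xs.max(),ys.min(),ys.max())
```

```text
[ 55.9378185  -15.58696983   1.38836431] 79.54741539622076 0.08865248226950351 ear [ 0.57498046 -0.07129684] shift [ 2.08988949e-02 -3.13022809e-02 -2.48562043e-07]
[[359, 136, 79, 58, 2244], [218, 221, 78, 74, 3159], [84, 254, 54, 43, 924]]
0.1 204 310 219 296
0.104 204 310 220 299
0.108 203 311 221 301
```

drive_tool(rows=[{"dx": 0,"dy": -0.04,"dz": 0.5,"wx": 0,"wy": 0,"wz": -0.2,"hand": 40},{"dx": 0,"dy": -0.04,"dz": 1.1,"wx": 0,"wy": 0,"wz": -0.2,"hand": 40},{"dx": 0,"dy": -0.04,"dz": 1.7,"wx": 0,"wy": 0,"wz": -0.2,"hand": 40},{"dx": 0,"dy": -0.04,"dz": 2.2,"wx": 0,"wy": 0,"wz": -0.2,"hand": 40},{"dx": 0,"dy": -0.04,"dz": 2.5,"wx": 0,"wy": 0,"wz": -0.2,"hand": 40},{"dx": 0,"dy": -0.04,"dz": 2.63,"wx": 0,"wy": 0,"wz": -0.2,"hand": 40},{"dx": 0,"dy": -0.04,"dz": 2.63,"wx": 0,"wy": 0,"wz": -0.2,"hand": 40},{"dx": 0,"dy": -0.04,"dz": 2.63,"wx": 0,"wy": 0,"wz": -0.2,"hand": 40}])

```text
clock: 12.95
eef_pos: [0.5751, -0.0723, 0.0891]
tool_rot: [0.77, 0.638, 0.001, 0.001]
ft_force: [0.6, -0.3, -0.3]
grip_width: 0.0399
grasp_force: 0.0
```

drive_tool(rows=[{"dx": 0,"dy": 0,"dz": 0,"wx": 0,"wy": 0,"wz": 0,"hand": 22},{"dx": 0,"dy": 0,"dz": 0,"wx": 0,"wy": 0,"wz": 0,"hand": 15},{"dx": 0,"dy": 0,"dz": 0,"wx": 0,"wy": 0,"wz": 0,"hand": 0},{"dx": 0,"dy": 0,"dz": 0,"wx": 0,"wy": 0,"wz": 0,"hand": 0},{"dx": 0,"dy": 0,"dz": 0,"wx": 0,"wy": 0,"wz": 0,"hand": 0},{"dx": 0,"dy": 0,"dz": 0,"wx": 0,"wy": 0,"wz": 0,"hand": 0}])

```text
clock: 13.55
eef_pos: [0.5745, -0.0719, 0.0892]
tool_rot: [0.77, 0.638, 0.0, 0.0]
ft_force: [-1.6, 0.9, 6.3]
grip_width: 0.0098
grasp_force: 59.7
```

drive_tool(rows=[{"dx": 0,"dy": 0,"dz": -0.05,"wx": 0,"wy": 0,"wz": 0,"hand": 0},{"dx": 0,"dy": 0,"dz": -0.1,"wx": 0,"wy": 0,"wz": 0,"hand": 0},{"dx": 0,"dy": 0,"dz": -0.14,"wx": 0,"wy": 0,"wz": 0,"hand": 0},{"dx": 0,"dy": 0,"dz": -0.14,"wx": 0,"wy": 0,"wz": 0,"hand": 0},{"dx": 0,"dy": 0,"dz": -0.14,"wx": 0,"wy": 0,"wz": 0,"hand": 0}])

```text
clock: 14.05
eef_pos: [0.5738, -0.0724, 0.0942]
tool_rot: [0.77, 0.638, -0.001, -0.001]
ft_force: [2.0, -2.0, -10.7]
grip_width: 0.0091
grasp_force: 58.2
```

```bash
cat > arc.py <<'E'
import sys; from h import *
o=bot.get_obs();T=R.from_quat(o['tool_rot']).as_matrix(); ctr=np.array([.5594,-.1569])
r=o['eef_pos'][:2]-ctr; a=np.arctan2(r[1],r[0]); print('r',np.hypot(*r),'ang',np.degrees(a),'yaw',np.degrees(np.arctan2(T[1,0],T[0,0])))
for f in map(float,sys.argv[1:]):
  d=R.from_euler('z',f,degrees=True).apply([*r,0])-[*r,0]; print(f,(T.T@d/.05).round(3)[:2],-f/5)
t=np.array([-np.sin(a),np.cos(a),0]); print('tangential F',o['ft_force']@t, 'Fz',o['ft_force'][2])
E
python3 arc.py 4 8 12 16 20 24 28 32 36 40 44 48
```

```text
r 0.08575160064627137 ang 80.3325380970266 yaw 79.3333648374254
4.0 [-0.006 -0.12 ] -0.8
8.0 [-0.021 -0.238] -1.6
12.0 [-0.044 -0.356] -2.4
16.0 [-0.075 -0.471] -3.2
20.0 [-0.114 -0.585] -4.0
24.0 [-0.16  -0.695] -4.8
28.0 [-0.215 -0.802] -5.6
32.0 [-0.276 -0.904] -6.4
36.0 [-0.345 -1.002] -7.2
40.0 [-0.42  -1.095] -8.0
44.0 [-0.502 -1.183] -8.8
48.0 [-0.59  -1.264] -9.6
tangential F -2.315439711577724 Fz -10.654964653105198
```

drive_tool(rows=[{"dx": 0,"dy": 0,"dz": -0.035,"wx": 0,"wy": 0,"wz": 0,"hand": 0},{"dx": 0,"dy": 0,"dz": -0.035,"wx": 0,"wy": 0,"wz": 0,"hand": 0},{"dx": -0.006,"dy": -0.12,"dz": -0.035,"wx": 0,"wy": 0,"wz": -0.8,"hand": 0},{"dx": -0.021,"dy": -0.238,"dz": -0.035,"wx": 0,"wy": 0,"wz": -1.6,"hand": 0},{"dx": -0.044,"dy": -0.356,"dz": -0.035,"wx": 0,"wy": 0,"wz": -2.4,"hand": 0},{"dx": -0.044,"dy": -0.356,"dz": -0.035,"wx": 0,"wy": 0,"wz": -2.4,"hand": 0}])

```text
clock: 14.65
eef_pos: [0.5558, -0.071, 0.0969]
tool_rot: [0.699, 0.715, -0.0, -0.0]
ft_force: [1.1, -1.9, -11.4]
grip_width: 0.0088
grasp_force: 58.4
```

```bash
python3 arc.py 4 8 12 16 20 24 28 32 36
```

```text
r 0.08597089302005693 ang 92.42897217487108 yaw 91.36620291740002
4.0 [-0.006 -0.12 ] -0.8
8.0 [-0.021 -0.239] -1.6
12.0 [-0.044 -0.357] -2.4
16.0 [-0.075 -0.473] -3.2
20.0 [-0.115 -0.586] -4.0
24.0 [-0.162 -0.696] -4.8
28.0 [-0.216 -0.803] -5.6
32.0 [-0.278 -0.906] -6.4
36.0 [-0.347 -1.004] -7.2
tangential F -1.0614331605055445 Fz -11.360272139348702
```

drive_tool(rows=[{"dx": -0.006,"dy": -0.12,"dz": 0,"wx": 0,"wy": 0,"wz": -0.8,"hand": 0},{"dx": -0.021,"dy": -0.239,"dz": 0,"wx": 0,"wy": 0,"wz": -1.6,"hand": 0},{"dx": -0.044,"dy": -0.357,"dz": 0,"wx": 0,"wy": 0,"wz": -2.4,"hand": 0},{"dx": -0.075,"dy": -0.473,"dz": 0,"wx": 0,"wy": 0,"wz": -3.2,"hand": 0},{"dx": -0.115,"dy": -0.586,"dz": 0,"wx": 0,"wy": 0,"wz": -4.0,"hand": 0},{"dx": -0.162,"dy": -0.696,"dz": 0,"wx": 0,"wy": 0,"wz": -4.8,"hand": 0},{"dx": -0.216,"dy": -0.803,"dz": 0,"wx": 0,"wy": 0,"wz": -5.6,"hand": 0},{"dx": -0.278,"dy": -0.906,"dz": 0,"wx": 0,"wy": 0,"wz": -6.4,"hand": 0},{"dx": -0.347,"dy": -1.004,"dz": 0,"wx": 0,"wy": 0,"wz": -7.2,"hand": 0},{"dx": -0.347,"dy": -1.004,"dz": 0,"wx": 0,"wy": 0,"wz": -7.2,"hand": 0},{"dx": -0.347,"dy": -1.004,"dz": 0,"wx": 0,"wy": 0,"wz": -7.2,"hand": 0}])

```text
clock: 15.75
eef_pos: [0.5066, -0.0887, 0.097]
tool_rot: [0.444, 0.896, 0.001, -0.0]
ft_force: [0.9, 1.7, -11.2]
grip_width: 0.0092
grasp_force: 58.6
```

```bash
python3 arc.py 2 3 4 5 6 7 8 9 10 12
```

```text
r 0.08621358814804035 ang 127.76843326701326 yaw 127.27961970011368
2.0 [-0.002 -0.06 ] -0.4
3.0 [-0.003 -0.09 ] -0.6
4.0 [-0.005 -0.12 ] -0.8
5.0 [-0.008 -0.15 ] -1.0
6.0 [-0.011 -0.18 ] -1.2
7.0 [-0.015 -0.21 ] -1.4
8.0 [-0.019 -0.24 ] -1.6
9.0 [-0.024 -0.27 ] -1.8
10.0 [-0.029 -0.299] -2.0
12.0 [-0.041 -0.358] -2.4
tangential F -1.7567201600784275 Fz -11.232965388761032
```

drive_tool(rows=[{"dx": -0.002,"dy": -0.06,"dz": 0,"wx": 0,"wy": 0,"wz": -0.4,"hand": 0},{"dx": -0.005,"dy": -0.12,"dz": 0,"wx": 0,"wy": 0,"wz": -0.8,"hand": 0},{"dx": -0.008,"dy": -0.15,"dz": 0,"wx": 0,"wy": 0,"wz": -1.0,"hand": 0},{"dx": -0.011,"dy": -0.18,"dz": 0,"wx": 0,"wy": 0,"wz": -1.2,"hand": 0},{"dx": -0.011,"dy": -0.18,"dz": 0,"wx": 0,"wy": 0,"wz": -1.2,"hand": 0}])

```text
clock: 16.25
eef_pos: [0.4998, -0.0947, 0.0969]
tool_rot: [0.396, 0.918, 0.001, -0.0]
ft_force: [1.7, 4.1, -11.0]
grip_width: 0.0094
grasp_force: 58.6
```

```bash
python3 arc.py 1 2 3 4
```

```text
r 0.08612222772811849 ang 133.76772515053142 yaw 133.36190737206812
1.0 [-0.   -0.03] -0.2
2.0 [-0.001 -0.06 ] -0.4
3.0 [-0.003 -0.09 ] -0.6
4.0 [-0.005 -0.12 ] -0.8
tangential F -4.071663647203172 Fz -10.959788317370371
```

drive_tool(rows=[{"dx": 0,"dy": -0.03,"dz": 0,"wx": 0,"wy": 0,"wz": -0.2,"hand": 0},{"dx": -0.001,"dy": -0.045,"dz": 0,"wx": 0,"wy": 0,"wz": -0.3,"hand": 0},{"dx": -0.001,"dy": -0.045,"dz": 0,"wx": 0,"wy": 0,"wz": -0.3,"hand": 0}])

```text
clock: 16.55
eef_pos: [0.4982, -0.0964, 0.0969]
tool_rot: [0.383, 0.924, 0.001, -0.0]
ft_force: [2.9, 5.6, -10.3]
grip_width: 0.0092
grasp_force: 58.6
```

```bash
python3 arc.py 1 2 3 -1 -2
```

```text
r 0.08609360485087347 ang 135.35103364241894 yaw 134.90082112495585
1.0 [-0.   -0.03] -0.2
2.0 [-0.002 -0.06 ] -0.4
3.0 [-0.003 -0.09 ] -0.6
-1.0 [-0.    0.03] 0.2
-2.0 [-0.001  0.06 ] 0.4
tangential F -6.001252545830114 Fz -10.345609495216888
```

drive_tool(rows=[{"dx": 0,"dy": -0.03,"dz": 0,"wx": 0,"wy": 0,"wz": -0.2,"hand": 0},{"dx": -0.001,"dy": -0.045,"dz": 0,"wx": 0,"wy": 0,"wz": -0.3,"hand": 0},{"dx": -0.001,"dy": -0.045,"dz": 0,"wx": 0,"wy": 0,"wz": -0.3,"hand": 0}])

```text
clock: 16.85
eef_pos: [0.4966, -0.098, 0.0969]
tool_rot: [0.371, 0.928, 0.001, -0.0]
ft_force: [1.3, 4.8, -11.2]
grip_width: 0.0094
grasp_force: 58.6
```

```bash
python3 arc.py 1 2 3 -1 -2 -3
python3 - <<'E'
from h import *
im,C=shot('wrist','w9.png'); o=bot.get_obs(); np.save('w9.npy',np.r_[o['eef_pos'],o['tool_rot']])
shot('top','t9.png'); shot('side','s9.png'); print(o['ft_torque'])
E
```

```text
r 0.08607075237629676 ang 136.84723371963344 yaw 136.3999729094961
1.0 [-0.   -0.03] -0.2
2.0 [-0.002 -0.06 ] -0.4
3.0 [-0.003 -0.09 ] -0.6
-1.0 [-0.    0.03] 0.2
-2.0 [-0.001  0.06 ] 0.4
-3.0 [-0.002  0.09 ] 0.6
tangential F -4.408794704632906 Fz -11.156300157877512
[ 1.44337801 -0.20119802  0.29388238]
```

drive_tool(rows=[{"dx": 0,"dy": -0.03,"dz": 0,"wx": 0,"wy": 0,"wz": -0.2,"hand": 0},{"dx": -0.002,"dy": -0.06,"dz": 0,"wx": 0,"wy": 0,"wz": -0.4,"hand": 0},{"dx": -0.002,"dy": -0.06,"dz": 0,"wx": 0,"wy": 0,"wz": -0.4,"hand": 0}])

```text
clock: 17.3
eef_pos: [0.4964, -0.0999, 0.0974]
tool_rot: [0.356, 0.935, 0.002, 0.001]
ft_force: [5.5, 6.3, -10.8]
grip_width: 0.009
grasp_force: 58.9
```

```bash
python3 arc.py 1
```

```text
r 0.08492968308627864 ang 137.8822752320538 yaw 138.30501252856754
1.0 [-0.   -0.03] -0.2
tangential F -8.358373840073181 Fz -10.80533268008819
```

drive_tool(rows=[{"dx": 0,"dy": -0.03,"dz": 0,"wx": 0,"wy": 0,"wz": -0.2,"hand": 0},{"dx": 0,"dy": -0.03,"dz": 0,"wx": 0,"wy": 0,"wz": -0.2,"hand": 0}])

```text
clock: 17.5
eef_pos: [0.4965, -0.1006, 0.0976]
tool_rot: [0.348, 0.937, 0.003, 0.002]
ft_force: [7.7, 8.4, -13.0]
grip_width: 0.0096
grasp_force: 62.0
```

```bash
python3 arc.py 1
```

```text
r 0.08441850023360013 ang 138.21205834846413 yaw 139.26388132067834
1.0 [ 0.    -0.029] -0.2
tangential F -11.3947260122122 Fz -13.030548562832019
```

The stop is felt: the angle sticks near 138° and the tangential force rises to 11 N. I'm backing off to mid-notch and lowering.

drive_tool(rows=[{"dx": 0,"dy": 0.06,"dz": 0,"wx": 0,"wy": 0,"wz": 0.4,"hand": 0},{"dx": -0.003,"dy": 0.114,"dz": 0,"wx": 0,"wy": 0,"wz": 0.76,"hand": 0},{"dx": -0.003,"dy": 0.114,"dz": 0,"wx": 0,"wy": 0,"wz": 0.76,"hand": 0},{"dx": -0.003,"dy": 0.114,"dz": 0.06,"wx": 0,"wy": 0,"wz": 0.76,"hand": 0},{"dx": -0.003,"dy": 0.114,"dz": 0.11,"wx": 0,"wy": 0,"wz": 0.76,"hand": 0},{"dx": -0.003,"dy": 0.114,"dz": 0.11,"wx": 0,"wy": 0,"wz": 0.76,"hand": 0}])

```text
clock: 18.1
eef_pos: [0.4976, -0.0975, 0.0913]
tool_rot: [0.378, 0.926, 0.0, -0.0]
ft_force: [1.2, 6.1, -10.0]
grip_width: 0.009
grasp_force: 58.7
```

```bash
python3 arc.py 1
```

```text
r 0.08572850899175284 ang 136.12546756148302 yaw 135.61202885118263
1.0 [-0.001 -0.03 ] -0.2
tangential F -5.221814125713528 Fz -9.970443817163854
```

The collar is below ridge height (lift about 2 mm) and its weight is still on the gripper, so the tooth is entering the notch. I'm lowering fully, then releasing and retreating.

drive_tool(rows=[{"dx": 0,"dy": 0,"dz": 0.03,"wx": 0,"wy": 0,"wz": 0,"hand": 0},{"dx": 0,"dy": 0,"dz": 0.05,"wx": 0,"wy": 0,"wz": 0,"hand": 0},{"dx": 0,"dy": 0,"dz": 0.05,"wx": 0,"wy": 0,"wz": 0,"hand": 0}])

```text
clock: 18.4
eef_pos: [0.4976, -0.0973, 0.09]
tool_rot: [0.378, 0.926, 0.001, 0.0]
ft_force: [-1.6, 6.1, -4.1]
grip_width: 0.0091
grasp_force: 59.8
```

drive_tool(rows=[{"dx": 0,"dy": 0,"dz": 0,"wx": 0,"wy": 0,"wz": 0,"hand": 40},{"dx": 0,"dy": 0,"dz": 0,"wx": 0,"wy": 0,"wz": 0,"hand": 40},{"dx": 0,"dy": 0,"dz": 0,"wx": 0,"wy": 0,"wz": 0,"hand": 40},{"dx": 0,"dy": 0,"dz": -0.1,"wx": 0,"wy": 0,"wz": 0,"hand": 40},{"dx": 0,"dy": 0,"dz": -0.5,"wx": 0,"wy": 0,"wz": 0,"hand": 40},{"dx": 0,"dy": 0,"dz": -1.1,"wx": 0,"wy": 0,"wz": 0,"hand": 40},{"dx": 0,"dy": 0,"dz": -1.8,"wx": 0,"wy": 0,"wz": 0,"hand": 40},{"dx": 0,"dy": 0,"dz": -2.6,"wx": 0,"wy": 0,"wz": 0,"hand": 40},{"dx": 0,"dy": 0,"dz": -2.6,"wx": 0,"wy": 0,"wz": 0,"hand": 40},{"dx": 0,"dy": 0,"dz": -2.6,"wx": 0,"wy": 0,"wz": 0,"hand": 40}])

```text
clock: 19.4
eef_pos: [0.4985, -0.0983, 0.2207]
tool_rot: [0.378, 0.926, 0.0, 0.002]
ft_force: [-0.0, 0.2, 0.9]
grip_width: 0.0401
grasp_force: 0.0
```

Run:
```python
from ear import *
im,C=shot('wrist','w10.png'); o=bot.get_obs(); print(o['eef_pos'],o['ft_force'],o['clock'])
ym=yellow(im); win=np.zeros_like(ym); win[120:240,200:310]=1; ctr=np.array([.5594,-.1569])
for lift in(0,.005):
  x,f=fit(C,ym,ctr,np.radians(136),win,lift); e=x[:2]/100+.086*np.array([np.cos(x[2]),np.sin(x[2])])-ctr; print(lift,x,np.degrees(x[2]),f,'ear',np.hypot(*e),np.degrees(np.arctan2(e[1],e[0])))
h=cv2.cvtColor(im,cv2.COLOR_RGB2HSV); b=(cv2.inRange(h,(105,110,30),(130,255,255))>0).astype(np.uint8); n,l,s,c=cv2.connectedComponentsWithStats(b); print([(s[i].tolist()) for i in range(1,n) if s[i,4]>100])
for z in(.1,.106):
  m=lidmask(C,*ctr,np.radians(18.5),z); ys,xs=np.nonzero(m); print(z,xs.min(),xs.max(),ys.min(),ys.max(),'blue outside',(b[150:,180:340]&(1-m[150:,180:340])).sum(),(b&m).sum())
shot('side','s10.png')
```

```text
[ 0.49755066 -0.09807501  0.21919198] [-0.5559232   0.35718054 -0.14561353] 19.45
0 [ 55.88611974 -15.53287234   2.37703904] 136.19430475113018 0.25290697674418605 ear 0.08747982049677838 135.69586760872286
0.005 [ 55.85710229 -15.43504936   2.38136485] 136.44215567051026 0.2688477951635846 ear 0.08836679084583925 135.61456805960754
[[57, 92, 84, 65, 3029], [221, 221, 74, 70, 2913], [347, 265, 18, 13, 143]]
0.1 204 310 218 292 blue outside 0 2913
0.106 203 311 220 295 blue outside 16 2897
```

```bash
python3 -c "
from workcell import bot
print(bot.job_done())"
```

```text
the job is handed in; nothing more can be done
None
```

I put the leftmost blue lid in its seat on the pot, then lifted the collar by ear_a and turned it anticlockwise to the red catch, where it went down into the notch. I handed the job in at 19.5 s; that the lid is flat and locked rests on heights, forces and outline fits, as I had no picture views left to look at it afterwards.

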